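# Close up the analyser's reagent bay

## Robot

A 7-joint arm with a two-finger parallel gripper is mounted at the origin on the work surface. World frame = base frame: x ahead of the robot, y to its left, z up, the work surface at z = 0. Lengths are in m, angles in rad, forces in N, time in s.
With the tool pointing down it reaches from about 0.425 to 0.8 m from the base axis. Payload 8.3 kg.
Tool frame: the origin (TCP) lies midway between the tips of the shut fingers; the grasp point (between the pads) lies 19 mm behind it; z points along the fingers, y is the direction in which the jaws open and shut (so a half turn about z gives the same grasp; the last joint's range is limited). The gripper opens to 85 mm and grips with 20 to 120 N. Pads are 22 mm wide; open, the fingers measure 114 mm over their backs; the gripper's body (76 mm by 85 mm) begins 54 mm behind the grasp point. The pads swing forward as they close: fully open they stand 13 mm farther back than shut.
Start: joints at [1.279, 0.383, 0.016, 1.37, -0.006, 1.388, -0.046], TCP at [0.142, -0.609, 0.231] pointing down, gripper open.
Joint ranges: [-2.95, 2.95], [-0.25, 2.06], [-1.52, 1.56], [0.18, 2.33], [-1.44, 4.58], [0.02, 2.06], [-3.01, 3.01]. Speed limits (rad/s): [2.39, 2.39, 3.01, 3.01, 3.14, 3.14, 3.14].

## Interface

Orientations are given as a unit quaternion [x, y, z, w].
In Python, from bench import robot, camera, get_calibration gives the robot as it stands.
- The arm moves only by the tool send_rows, never from a script. Its argument "increments" is a list of rows, each a list of 7 numbers: the turn, a rotation vector about the tool's x, y, z in rad, then the shift along the tool's x, y, z in m, then the closure, from 0 (fully open) to 1 (shut). A call has 1 to 8 rows; each row is the pose to reach, as a shift and turn from the pose commanded when the call began, along the tool's axes at that moment; what a row does not reach only later rows make up. A row lasts 1/12 s, in which the tool goes at most 41.7 mm and 7.16 degrees, less where a joint would pass 70% of its speed; a pose out of reach is approached as far as the arm can. A call with a gripper value outside its range is refused whole. The fingers move at their own pace and stop on an object; "force" is the grip in N (left out, the last holds). Time passes only in rows, so rows that repeat a pose let the fingers close. It gives the time, the measured TCP pose, the force and the opening at its end, in the units of the state.
- robot.get_obs(): the state, without advancing time (a new reading comes with each control period).
- camera(name): name is "scene" or "side" or "wrist"; returns the picture (420x560x3 uint8, red, green, blue); there is no depth.
- get_calibration(name): a dict with "fx", "fy", "cx", "cy" (pixels), "pose" (4x4, takes a point from camera to world coordinates); the wrist camera has in their place "tool_from_camera" (4x4, takes a point from camera to tool coordinates, whose origin is the TCP and whose axes are the flange's). Camera axes: x right, y down, z forward; pixel columns grow to the right and rows downward; lengths in m; the calibration is good to about 2 mm. A picture is of the moment at which its call begins: read the wrist's pose just before it. get_calibration takes no time and is no camera call.
- robot.hand_in(): hands the job in, once; it reports no verdict.
The state is a dict: "time_s": time; "qpos": joint angles; "joint_velocities": joint speeds; "effort": joint torques, N m; "position": TCP position; "tcp_rot": TCP orientation; "ft_force": force on the tool from outside, world axes, zero at the start; "wrist_torque": the same for the moment, N m; "width": finger opening in m.
Only numpy, scipy, OpenCV 4.12 (cv2) and the standard library are available. Lean on these libraries where they do the work, as an engineer would, in place of code of your own. Each camera call takes 0.05 s, during which the arm holds its last target.

## Task

Get the reagent bay ready to run: put the loose wide lid on the open jar, and press it and any other jar lid that stands proud down until all three lids are fully home on their jars. Then swing the hood down shut over them and, only once it is shut, press the round catch on its front edge all the way down. Leave the other things on the bench where they are and keep hands off everything at the end.

Things in the scene. Friction and masses are not known exactly. Their poses are not given: they have to be found in the camera images.
- bay: Fixed reagent bay. Origin: centre of the underside of its 240 x 310 mm, 12 mm thick base, on the bench; +x from the open front to the hinge at the back, +y along the row of jars. Jars stand at x = -25, y = -80, 0, +80 mm, in any order. End walls 95 mm high, inner faces at y = +-141 mm; back wall at x = 108 mm, 95 mm high; housing behind it to x = 251 mm, 118 mm high; front sill 24 mm high.
- open_jar: The jar without a lid: amber, fixed, 58 mm across, 45 mm high, mouth 50 mm across, standing 12 mm above the bench. Origin: centre of its underside. A lid laid in the mouth rests on a stiff dark gasket with its disc 7 mm above the rim. Pushed with more than 7 N the gasket slides down with it, until the disc meets the rim: fully home. No spring back.
- loose_lid: The loose wide white lid, knob up on the bench, about 40 g: a disc 58 mm across and 6 mm thick, below it a plug 45 mm across and 14 mm long (its lowest 3 mm bevelled), on top a round grip knob 24 mm across and 20 mm high. Origin: centre of the plug's underside; z up through the knob. Fully home, its origin is 31 mm above the open jar's.
- cap_a (a joint): How far the captive lid of jar a is pressed down, m: 0 = stands 7 mm proud, 0.007 = fully home. It slides straight down against a steady 7 N of friction and stays where it is left.
- cap_a_top (a point): Centre of the top of the knob on jar a's captive lid (same shape as the loose lid: disc 58 mm across, knob 24 mm across and 20 mm high). 83 mm above the bench when the lid is home, 90 mm when it is fully proud.
- cap_b (a joint): The same for the captive lid of jar b: 0 = 7 mm proud, 0.007 = fully home.
- cap_b_top (a point): Centre of the top of the knob on jar b's captive lid; same heights.
- hood (a joint): Opening of the flat hood (grey frame, clear window), rad: 0 = shut, level; starts 1.3 to 1.45, nearly upright; stop at 1.5. A stiff hinge keeps it where it is left; 1 to 3 N at the front edge moves it. 300 mm along the hinge, 195 mm hinge to front edge, 8 mm thick. Push it shut on its outer face, which looks up when shut and away from the robot when open; front bar 30 mm deep.
- hood_hinge (a point): Middle of the hinge axis, 100 mm above the bench, in the mid-plane of the hood; the axis runs along the bay's y. When shut the hood stretches from here 195 mm towards the bay's -x, top face 104 mm above the bench.
- hood_edge (a point): Middle of the hood's front edge, on its outer face; moves with the hood.
- catch (a joint): How far the catch is pressed in, m: 0 = out, 0.006 = fully home. Needs more than 9 N; stays where it is left.
- catch_top (a point): Centre of the top of the catch: a round black button 26 mm across, on the outer face of the hood's front bar, 178 mm from the hinge axis and in the middle of the hood's width. It moves into the hood at right angles to it: with the hood shut straight down; its top is then 126 mm above the bench when out, 120 mm when home.
- small_lid: Bystander: small white lid on the bench, disc 36 mm across, 29 mm high, too small for the jars. Origin: underside.
- amber_bottle: Bystander: amber bottle, 56 mm across, 120 mm high. Origin: underside.
- white_tub: Bystander: closed white tub, 68 mm across, 85 mm high. Origin: underside.
- beaker: Bystander: beaker, 70 mm across, 85 mm high. Origin: underside.
There are look-alikes about, which are no part of the job. What is shaped like the loose_lid but pink or red is not meant.

How it is judged:
By the outcome, as a careful person would: the job done as asked, in the order asked, and still so for the second after the job is handed in, with the robot touching nothing.
It also fails if it takes over 67 s, if anything falls off the work surface, if the arm or the gripper's body presses on something with over 40 N, if the wrist force passes 120 N, or if a joint passes its speed limit or range.

## Working session

There is one attempt and no reset: what is moved stays moved. The work goes in short steps, Python scripts to look and compute and a tool call to move; the robot and the scene stay as the last step left them, time stands still between calls to the robot, and variables do not carry over. Pictures are saved under pics/ and viewed, and the job is handed in when it is done.

Besides the shell and the picture viewer there is one more tool, called after ">>>" as name(argument=value, ...) on one line, values as JSON. send_rows: Moves the arm, as the interface text tells. Its arguments: {"type":"object","properties":{"increments":{"type":"array"},"force":{"type":"number"}},"required":["increments"]}

```bash
ls; mkdir -p pics
python3 - <<'E'
from bench import robot,camera,get_calibration
import cv2
for n in("scene","side","wrist"):
    im=camera(n); cv2.imwrite(f"pics/{n}0.png",im[:,:,::-1])
    print(n,get_calibration(n))
print(robot.get_obs())
E
```

```text
pics
scene {'fx': 444.75745104432247, 'fy': 444.75745104432247, 'cx': 274.6422200134128, 'cy': 209.667104530864, 'pose': array([[ 0.96016647,  0.20226045, -0.19279797,  0.69307294],
       [ 0.27932695, -0.67614055,  0.68177006, -0.86243401],
       [ 0.00753659, -0.70846642, -0.70570428,  0.81858403],
       [ 0.        ,  0.        ,  0.        ,  1.        ]])}
side {'fx': 522.7380088467476, 'fy': 522.7380088467476, 'cx': 275.5106908627001, 'cy': 214.80390614434873, 'pose': array([[-0.96613469, -0.15188458,  0.20860211,  0.29066894],
       [-0.25711024,  0.63513594, -0.72835202,  0.6402787 ],
       [-0.02186526, -0.75731989, -0.65267795,  0.81614546],
       [ 0.        ,  0.        ,  0.        ,  1.        ]])}
wrist {'fx': 293.2813525311597, 'fy': 293.2813525311597, 'cx': 282.3723555304582, 'cy': 212.71939893992428, 'tool_from_camera': array([[ 7.25034563e-04, -9.62292776e-01, -2.72014867e-01,
         6.89255943e-02],
       [ 9.99999603e-01,  8.38616873e-04, -3.01309576e-04,
         1.02782800e-03],
       [ 5.18064285e-04, -2.72014540e-01,  9.62293002e-01,
        -1.42321668e-01],
       [ 0.00000000e+00,  0.00000000e+00,  0.00000000e+00,
         1.00000000e+00]])}
{'time_s': 0.15, 'qpos': array([ 1.27909804,  0.38405965,  0.01636984,  1.37090379, -0.00628313,
        1.38816618, -0.04646825]), 'joint_velocities': array([ 9.06126217e-04, -2.97990423e-03,  8.06454076e-04, -1.50142362e-03,
       -6.65185745e-04,  1.25204614e-04,  5.18957000e-05]), 'effort': array([ 1.70917931e-03, -6.28155541e+01,  8.45258720e-01, -3.72163939e+01,
        1.66157365e-02,  1.10009231e-02,  8.67278686e-05]), 'position': array([ 0.14170742, -0.60833775,  0.23050346]), 'tcp_rot': array([ 9.93457342e-01,  1.14201387e-01, -9.76052635e-05, -7.37348391e-04]), 'ft_force': array([0.08475199, 0.47356568, 0.32489753]), 'wrist_torque': array([ 0.03150518, -0.01320572, -0.03143726]), 'width': 0.08516183169304359}
```

View pics/scene0.png

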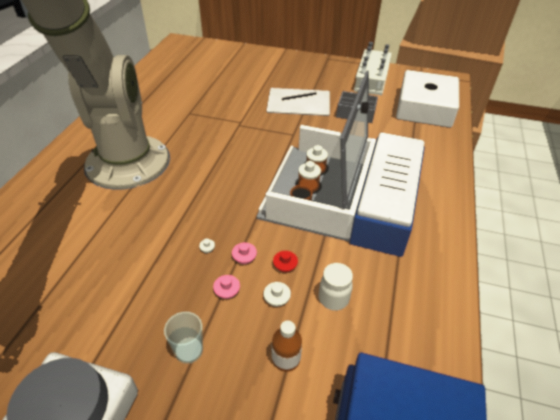

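View pics/side0.png

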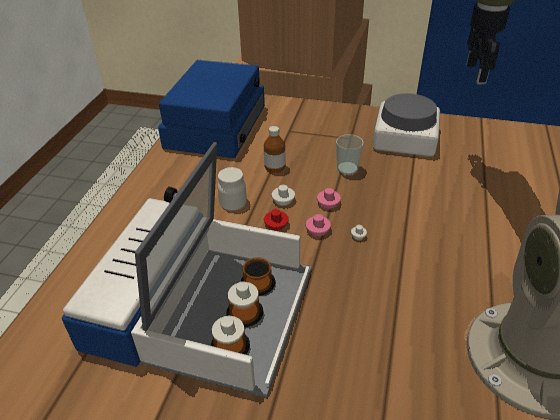

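View pics/wrist0.png

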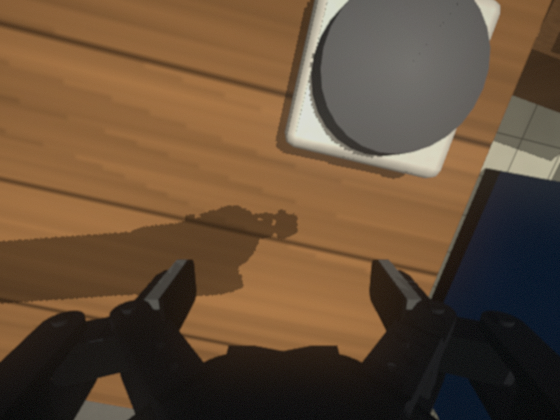

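```bash
cat > h.py <<'E'
import numpy as np,cv2
from bench import robot,camera,get_calibration
C={n:get_calibration(n) for n in("scene","side")}
def proj(n,p,c=None,T=None):
    c=c or C[n]; T=c["pose"] if T is None else T
    q=np.linalg.inv(T)@np.r_[p,1]
    return np.array([c["fx"]*q[0]/q[2]+c["cx"],c["fy"]*q[1]/q[2]+c["cy"]])
def back(n,u,v,z,c=None,T=None):
    c=c or C[n]; T=c["pose"] if T is None else T
    d=T[:3,:3]@np.array([(u-c["cx"])/c["fx"],(v-c["cy"])/c["fy"],1]); o=T[:3,3]
    return o+d*(z-o[2])/d[2]
def tri(uv1,uv2):
    P=[]
    for n in("scene","side"):
        c=C[n];K=np.array([[c["fx"],0,c["cx"]],[0,c["fy"],c["cy"]],[0,0,1]])
        P.append(K@np.linalg.inv(c["pose"])[:3])
    X=cv2.triangulatePoints(P[0],P[1],np.array(uv1,float).reshape(2,1),np.array(uv2,float).reshape(2,1))
    return (X[:3]/X[3]).ravel()
E
python3 - <<'E'
from h import *
print(proj("scene",[0,0,0]),proj("side",[0,0,0]))
a=cv2.imread("pics/scene0.png")[60:270,240:440]; cv2.imwrite("pics/sc_bay.png",cv2.resize(a,None,fx=2.8,fy=2.8,interpolation=2))
a=cv2.imread("pics/side0.png")[130:400,50:320]; cv2.imwrite("pics/si_bay.png",cv2.resize(a,None,fx=2.2,fy=2.2,interpolation=2))
a=cv2.imread("pics/scene0.png")[230:320,190:310]; b=cv2.imread("pics/side0.png")[170:260,260:380]; cv2.imwrite("pics/lids.png",cv2.resize(np.vstack([a,b]),None,fx=3.3,fy=3.3,interpolation=2))
E
```

```text
[127.19781334 160.59062958] [533.59064091 357.16916082]
```

View pics/sc_bay.png

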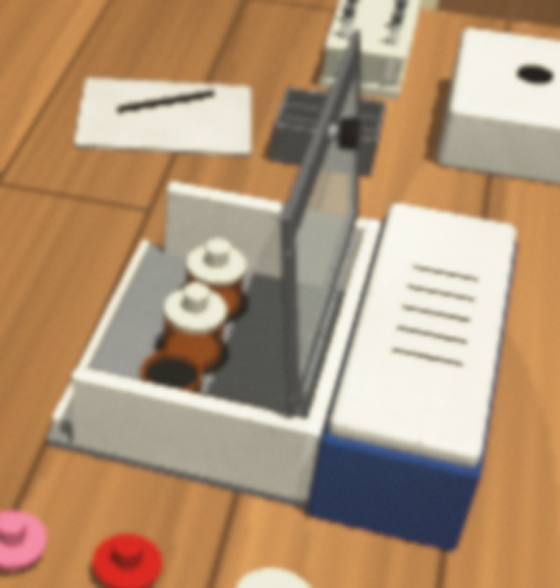

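View pics/si_bay.png

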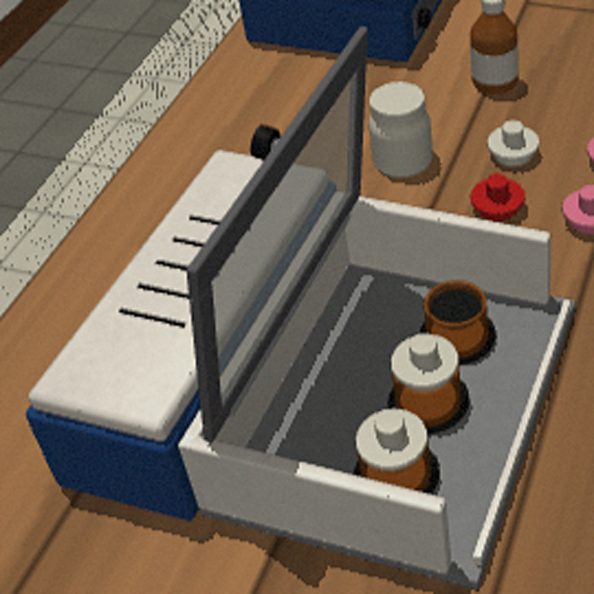

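View pics/lids.png

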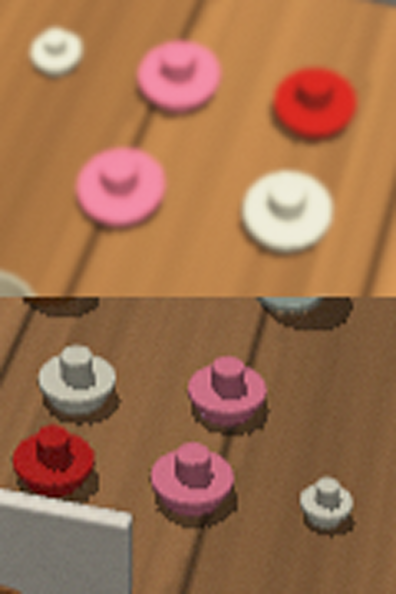

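Run:
```python
from h import *
np.set_printoptions(precision=4,suppress=True)
for k,a,b,z in [("lid",(277,288.5),(283,186.7),.04),("mid",(309.6,163.5),(243.2,289.1),.087),("far",(317.5,147),(227.7,323.2),.087),("jar",(301.4,192.9),(257.3,267.7),.057)]:
    print(k,tri(a,b),back("scene",*a,z),back("side",*b,z))
# bay corners: side view
def s(u,v): return (u/2.2+50,v/2.2+130)
for k,u,v,z in [("farwall front top",550,233,.095),("nearwall front top",445,500,.095),("sill right far",572,300,.024),("housing tl",217,152,.118),("housing near-front",160,438,.118),("housing back near",30,400,.118)]:
    print(k,back("side",*s(u,v),z))
def s(u,v): return (u/2.8+240,v/2.8+60)
for k,u,v,z in [("wall front top -y",78,375,.095),("+y wall front top",170,185,.095),("housing ++",515,225,.118),("housing -",475,460,.118),("base corner",50,440,.0)]:
    print(k,back("scene",*s(u,v),z))
print("catch",tri(s(350,133),(50+265/2.2,130+142/2.2)))
print("edge +y",tri(s(353,40),(50+196/2.2,130+270/2.2)),"edge -y",tri(s(289,222),(50+362/2.2,130+32/2.2)))
```

```text
lid [ 0.5494 -0.3335  0.0378] [ 0.5508 -0.3347  0.04  ] [ 0.5479 -0.331   0.04  ]
mid [0.5303 0.039  0.0825] [0.5328 0.034  0.087 ] [0.5277 0.0425 0.087 ]
far [0.5341 0.1181 0.0799] [0.5374 0.1095 0.087 ] [0.5303 0.1229 0.087 ]
jar [ 0.53   -0.0459  0.0527] [ 0.533  -0.0498  0.057 ] [ 0.5271 -0.0424  0.057 ]
farwall front top [ 0.4563 -0.113   0.095 ]
nearwall front top [0.4673 0.1833 0.095 ]
sill right far [ 0.4318 -0.1017  0.024 ]
housing tl [ 0.791  -0.1254  0.118 ]
housing near-front [0.6843 0.198  0.118 ]
housing back near [0.7998 0.1897 0.118 ]
wall front top -y [ 0.465  -0.1169  0.095 ]
+y wall front top [0.4723 0.1813 0.095 ]
housing ++ [0.8089 0.1787 0.118 ]
housing - [ 0.7946 -0.1449  0.118 ]
base corner [ 0.4358 -0.11    0.    ]
catch [0.6476 0.0298 0.2775]
edge +y [0.6313 0.1735 0.2834] edge -y [ 0.6223 -0.1166  0.2866]
```

```bash
cat >> h.py <<'E'
from scipy.spatial.transform import Rotation as R
np.set_printoptions(precision=4,suppress=True)
def inc(p,yaw=None,tilt=0,o=None):
    "increment to world pos p, tool down w/ tool-x azimuth yaw (deg); tilt = rot about world y (deg)"
    o=o or robot.get_obs(); Rc=R.from_quat(o["tcp_rot"])
    d=Rc.inv().apply(np.array(p)-o["position"])
    if yaw is None: rv=np.zeros(3)
    else:
        Rt=R.from_euler("y",tilt,degrees=True)*R.from_euler("z",yaw,degrees=True)*R.from_rotvec([np.pi,0,0])
        rv=(Rc.inv()*Rt).as_rotvec()
    print("inc",rv.round(4),d.round(4))
def st():
    o=robot.get_obs(); print("t",o["time_s"],"p",o["position"],"q",o["qpos"],"F",o["ft_force"],"w",o["width"],"rx",R.from_quat(o["tcp_rot"]).as_matrix()[:,0],"rz",R.from_quat(o["tcp_rot"]).as_matrix()[:,2]); return o
def wT(o):
    T=np.eye(4);T[:3,:3]=R.from_quat(o["tcp_rot"]).as_matrix();T[:3,3]=o["position"];return T@get_calibration("wrist")["tool_from_camera"]
def wpic(name):
    o=robot.get_obs();T=wT(o);im=camera("wrist");cv2.imwrite(f"pics/{name}.png",im[:,:,::-1]);np.save(f"pics/{name}.npy",T);return im,T
W=get_calibration("wrist")
E
python3 - <<'E'
from h import *
st()
for n,a,b in[("tub",(337,272),(231,177)),("red",(286,258),(277,214)),("bottle",(288,328),(274,131)),("small",(207,243),(359,228))]: print(n,tri(a,b))
inc([.549,-.333,.2],90)
inc([.549,-.333,.2],91)
E
```

```text
t 0.15 p [ 0.1417 -0.6083  0.2305] q [ 1.2791  0.3841  0.0164  1.3709 -0.0063  1.3882 -0.0465] F [0.0848 0.4736 0.3249] w 0.08516183169304359 rx [ 0.9739  0.2269 -0.    ] rz [-0.0004  0.0014 -1.    ]
tub [ 0.6643 -0.2882  0.0806]
red [ 0.5422 -0.2418  0.0284]
bottle [ 0.6044 -0.4594  0.1117]
small [ 0.3515 -0.2453  0.0217]
inc [-0.0013 -0.001  -1.3419] [ 0.4591 -0.1757  0.0308]
inc [-0.0013 -0.001  -1.3593] [ 0.4591 -0.1757  0.0308]
```

>>> send_rows(increments=[[0, 0, -1.34, 0.459, -0.176, 0.03, 0], [0, 0, -1.34, 0.459, -0.176, 0.03, 0], [0, 0, -1.34, 0.459, -0.176, 0.03, 0], [0, 0, -1.34, 0.459, -0.176, 0.03, 0], [0, 0, -1.34, 0.459, -0.176, 0.03, 0], [0, 0, -1.34, 0.459, -0.176, 0.03, 0], [0, 0, -1.34, 0.459, -0.176, 0.03, 0], [0, 0, -1.34, 0.459, -0.176, 0.03, 0]], force=40)

```text
time_s: 0.82
position: [0.4186, -0.4207, 0.2108]
tcp_rot: [0.815, 0.579, -0.0, -0.0]
ft_force: [0.9, -1.7, -0.7]
width: 0.0855
```

Run:
```python
from h import *
st(); inc([.549,-.333,.2],90)
```

```text
t 0.8167 p [ 0.4186 -0.4207  0.2108] q [ 0.9586  0.3423 -0.2915  1.4826  0.0995  1.3313  0.3235] F [ 0.8735 -1.7164 -0.6552] w 0.08552672120706789 rx [0.3297 0.9441 0.    ] rz [-0.0001  0.0001 -1.    ]
inc [-0.0001 -0.     -0.336 ] [0.1258 0.0942 0.0108]
```

>>> send_rows(increments=[[0, 0, -0.336, 0.126, 0.094, 0.011, 0.3], [0, 0, -0.336, 0.126, 0.094, 0.011, 0.45], [0, 0, -0.336, 0.126, 0.094, 0.011, 0.45], [0, 0, -0.336, 0.126, 0.094, 0.011, 0.45], [0, 0, -0.336, 0.126, 0.094, 0.011, 0.45], [0, 0, -0.336, 0.126, 0.094, 0.011, 0.45]])

```text
time_s: 1.32
position: [0.5499, -0.332, 0.199]
tcp_rot: [0.707, 0.707, 0.001, -0.001]
ft_force: [1.0, -0.9, 0.2]
width: 0.047
```

Run:
```python
from h import *
st(); wpic("w1")
```

```text
t 1.3167 p [ 0.5499 -0.332   0.199 ] q [ 0.7652  0.4685 -0.3918  1.3498  0.1755  1.3588  0.3736] F [ 0.9595 -0.9358  0.1862] w 0.04704877249801688 rx [0.001  1.     0.0021] rz [-0.0005  0.0021 -1.    ]
```

View pics/w1.png

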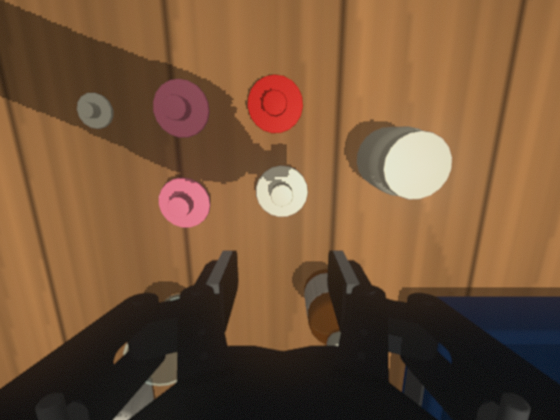

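Run:
```python
from h import *
im=cv2.imread("pics/w1.png");T=np.load("pics/w1.npy")
a=im[150:235,235:325]; cv2.imwrite("pics/w1z.png",cv2.resize(a,None,fx=6,fy=6,interpolation=cv2.INTER_CUBIC))
print("knob",back("w",282,194.5,.04,W,T),"disc",back("w",281.5,191.5,.018,W,T))
```

```text
knob [ 0.5497 -0.3289  0.04  ] disc [ 0.5491 -0.3301  0.018 ]
```

View pics/w1z.png

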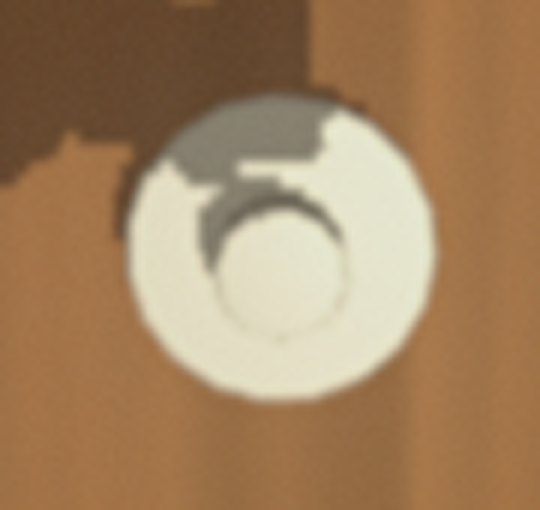

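Run:
```python
from h import *
T=np.load("pics/w1.npy")
print("knob",back("w",282,195.8,.04,W,T),"disc",back("w",282,191.2,.019,W,T))
inc([.5495,-.3305,.022],90)
```

```text
knob [ 0.5497 -0.3303  0.04  ] disc [ 0.5496 -0.3296  0.019 ]
inc [-0.001  -0.0007 -0.0044] [0.0037 0.0013 0.1773]
```

>>> send_rows(increments=[[0, 0, 0, 0.003, 0, 0.04, 0.45], [0, 0, 0, 0.003, 0, 0.08, 0.45], [0, 0, 0, 0.003, 0, 0.12, 0.45], [0, 0, 0, 0.003, 0.001, 0.15, 0.45], [0, 0, 0, 0.003, 0.001, 0.168, 0.45], [0, 0, 0, 0.003, 0.001, 0.177, 0.45], [0, 0, 0, 0.003, 0.001, 0.177, 0.45], [0, 0, 0, 0.003, 0.001, 0.177, 0.45]])

```text
time_s: 2.03
position: [0.5489, -0.3332, 0.0239]
tcp_rot: [0.71, 0.704, -0.0, 0.0]
ft_force: [0.1, 0.4, 1.0]
width: 0.0469
```

Run:
```python
from h import *
st(); wpic("w2")
```

```text
t 2.0333 p [ 0.5489 -0.3332  0.0239] q [ 0.7516  0.6171 -0.3599  1.5382  0.2406  1.0295  0.3206] F [0.1453 0.3979 0.9807] w 0.046869571567609555 rx [ 0.0076  1.     -0.0007] rz [ 0.0004 -0.0007 -1.    ]
```

View pics/w2.png

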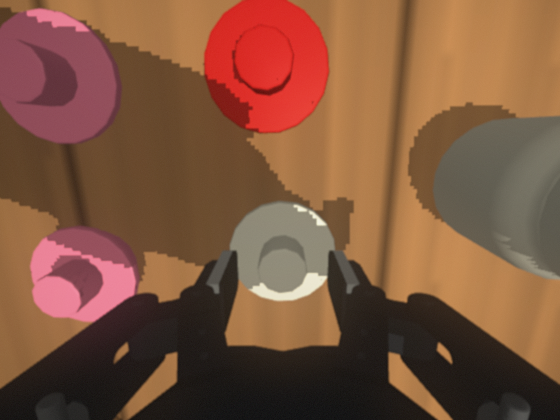

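Run:
```python
from h import *
T=np.load("pics/w2.npy")
print("knob",back("w",281.5,270,.04,W,T),"disc",back("w",282,251,.019,W,T))
inc([.5495,-.3305,.022],90)
im=cv2.imread("pics/w2.png")
a=im[190:320,210:350]; cv2.imwrite("pics/w2z.png",cv2.resize(a,None,fx=4,fy=4,interpolation=cv2.INTER_CUBIC))
```

```text
knob [ 0.5488 -0.3291  0.04  ] disc [ 0.549  -0.3284  0.019 ]
inc [ 0.002   0.0014 -0.0072] [ 0.0028 -0.0002  0.0028]
```

View pics/w2z.png

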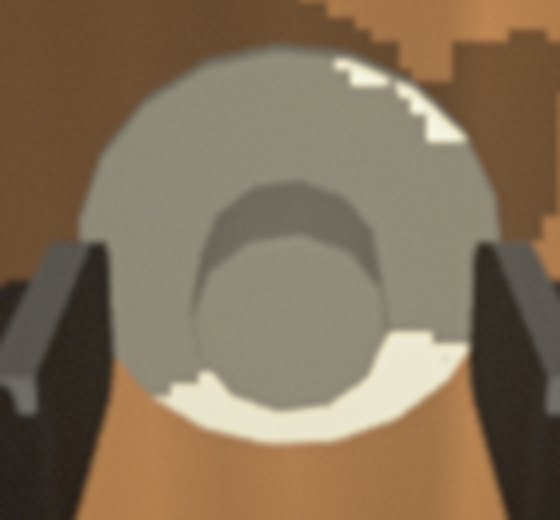

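>>> send_rows(increments=[[0, 0, 0, 0.004, 0, 0.002, 0.45], [0, 0, 0, 0.004, 0, 0.002, 0.45], [0, 0, 0, 0.004, 0, 0.002, 0.75], [0, 0, 0, 0.004, 0, 0.002, 0.9], [0, 0, 0, 0.004, 0, 0.002, 0.9], [0, 0, 0, 0.004, 0, 0.002, 0.9], [0, 0, 0, 0.004, 0, 0.002, 0.9]], force=60)

```text
time_s: 2.67
position: [0.5499, -0.3282, 0.0221]
tcp_rot: [0.709, 0.705, 0.0, 0.001]
ft_force: [-1.0, 0.7, 5.5]
width: 0.022
```

Run:
```python
from h import *
st(); inc([.5495,-.3305,.20],90)
```

```text
t 2.6667 p [ 0.5499 -0.3282  0.0221] q [ 0.7461  0.6155 -0.3614  1.5457  0.2415  1.0231  0.3137] F [-0.9521  0.6835  5.4958] w 0.022049368041248317 rx [ 0.0058  1.     -0.0007] rz [ 0.0014 -0.0007 -1.    ]
inc [ 0.0014  0.0007 -0.0058] [-0.0024 -0.0001 -0.1779]
```

>>> send_rows(increments=[[0, 0, 0, 0, 0, -0.02, 0.9], [0, 0, 0, 0, 0, -0.06, 0.9], [0, 0, 0, 0, 0, -0.1, 0.9], [0, 0, 0, 0.01, 0, -0.14, 0.9], [0, 0, 0, 0.03, -0.005, -0.178, 0.9], [0, 0, 0, 0.07, -0.01, -0.178, 0.9], [0, 0, 0, 0.11, -0.015, -0.178, 0.9], [0, 0, 0, 0.15, -0.02, -0.178, 0.9]])

```text
time_s: 3.33
position: [0.5299, -0.1767, 0.1999]
tcp_rot: [0.71, 0.705, 0.0, 0.001]
ft_force: [0.5, 1.4, -0.7]
width: 0.0219
```

>>> send_rows(increments=[[0, 0, 0, 0.03, 0, 0, 0.9], [0, 0, 0, 0.04, 0, 0, 0.9], [0, 0, 0, 0.04, 0, 0, 0.9], [0, 0, 0, 0.04, 0, 0, 0.9]])

```text
time_s: 3.67
position: [0.5303, -0.1383, 0.1992]
tcp_rot: [0.709, 0.705, -0.0, 0.0]
ft_force: [0.0, -0.8, -0.5]
width: 0.022
```

Run:
```python
from h import *
st(); wpic("w3")
```

```text
t 3.6667 p [ 0.5303 -0.1383  0.1992] q [ 0.6019  0.2737 -0.4896  1.6166  0.1336  1.2843  0.0847] F [ 0.0145 -0.7536 -0.4846] w 0.022027407143482284 rx [ 0.0052  1.     -0.0007] rz [ 0.0002 -0.0007 -1.    ]
```

View pics/w3.png

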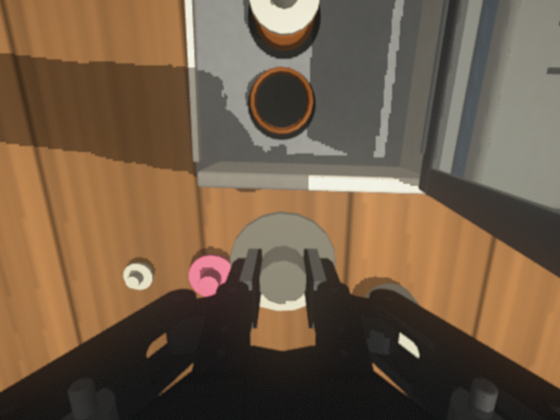

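Run:
```python
from h import *
im=cv2.imread("pics/w3.png");T=np.load("pics/w3.npy")
hsv=cv2.cvtColor(im,cv2.COLOR_BGR2HSV)
a=im[55:150,235:330]; cv2.imwrite("pics/w3z.png",cv2.resize(a,None,fx=5.5,fy=5.5,interpolation=cv2.INTER_CUBIC))
a=im[195:330,215:350]; cv2.imwrite("pics/w3y.png",cv2.resize(a,None,fx=4,fy=4,interpolation=cv2.INTER_CUBIC))
dark=((im.max(2)<50)*255).astype(np.uint8); dark[:60]=0;dark[145:]=0;dark[:,:235]=0;dark[:,330:]=0
cs,_=cv2.findContours(dark,cv2.RETR_EXTERNAL,cv2.CHAIN_APPROX_NONE)
c=max(cs,key=cv2.contourArea);e=cv2.fitEllipse(c);print(e)
sat=((hsv[...,1]>120)&(hsv[...,2]>60))*255
print("jar",back("w",*e[0],.057,W,T))
print("jar mouth deeper .05",back("w",*e[0],.05,W,T))
```

```text
((281.5510559082031, 100.05668640136719), (47.996726989746094, 49.27997589111328), 6.497489929199219)
jar [ 0.5303 -0.0442  0.057 ]
jar mouth deeper .05 [ 0.5302 -0.0436  0.05  ]
```

View pics/w3z.png

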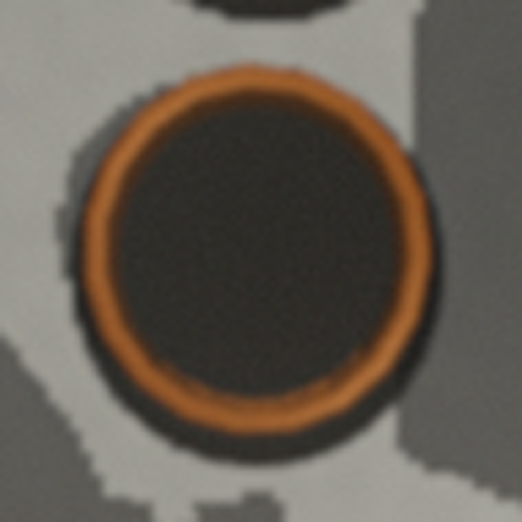

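View pics/w3y.png

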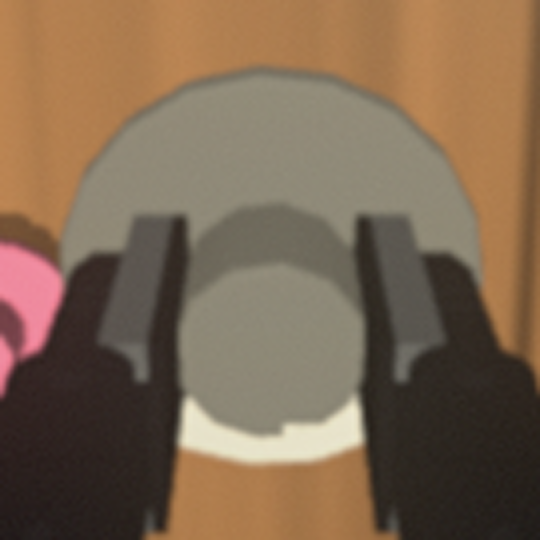

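Run:
```python
from h import *
T=np.load("pics/w3.npy")
print("jar",back("w",281.8,100.3,.057,W,T))
print("disc",back("w",282.8,261.4,.196,W,T),"knob",back("w",283,282.3,.217,W,T))
st(); inc([.53,-.0444,.10],90); inc([.53,-.0444,.10],88.6)
```

```text
jar [ 0.5305 -0.0445  0.057 ]
disc [ 0.5309 -0.1388  0.196 ] knob [ 0.5309 -0.1396  0.217 ]
t 3.7167 p [ 0.5302 -0.1396  0.1989] q [ 0.603   0.2743 -0.4884  1.6161  0.1338  1.2844  0.0848] F [-0.162  -0.9993 -0.7145] w 0.021674383343024083 rx [ 0.0074  1.     -0.0008] rz [-0.0002 -0.0008 -1.    ]
inc [-0.0002  0.0008 -0.0074] [ 0.0953 -0.0009  0.0989]
inc [-0.0002  0.0008  0.017 ] [ 0.0953 -0.0009  0.0989]
```

>>> send_rows(increments=[[0, 0, 0, 0.035, 0, 0.01, 0.9], [0, 0, 0, 0.07, -0.0005, 0.03, 0.9], [0, 0, 0, 0.0955, -0.001, 0.06, 0.9], [0, 0, 0, 0.0955, -0.001, 0.09, 0.9], [0, 0, 0, 0.0955, -0.001, 0.11, 0.9], [0, 0, 0, 0.0955, -0.001, 0.112, 0.9], [0, 0, 0, 0.0955, -0.001, 0.112, 0.9]])

```text
time_s: 4.3
position: [0.5292, -0.0443, 0.0858]
tcp_rot: [0.71, 0.704, -0.001, -0.001]
ft_force: [0.4, -0.5, 0.6]
width: 0.0218
```

Run:
```python
from h import *
st(); im,T=wpic("w4")
a=camera("side"); b=camera("scene")
cv2.imwrite("pics/s4.png",np.hstack([cv2.resize(a[220:350,180:310,::-1],None,fx=3,fy=3,interpolation=2),cv2.resize(b[120:250,240:370,::-1],None,fx=3,fy=3,interpolation=2)]))
```

```text
t 4.3 p [ 0.5292 -0.0443  0.0858] q [ 0.4604  0.3566 -0.5257  1.7931  0.2031  1.0488 -0.1492] F [ 0.3583 -0.4974  0.6386] w 0.021822488007190933 rx [0.0088 1.     0.0002] rz [-0.0031  0.0003 -1.    ]
```

View pics/w4.png

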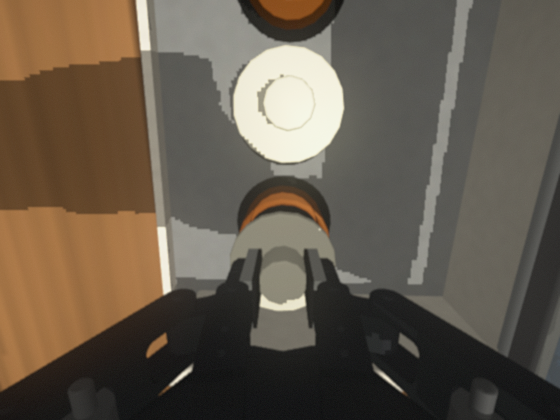

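View pics/s4.png

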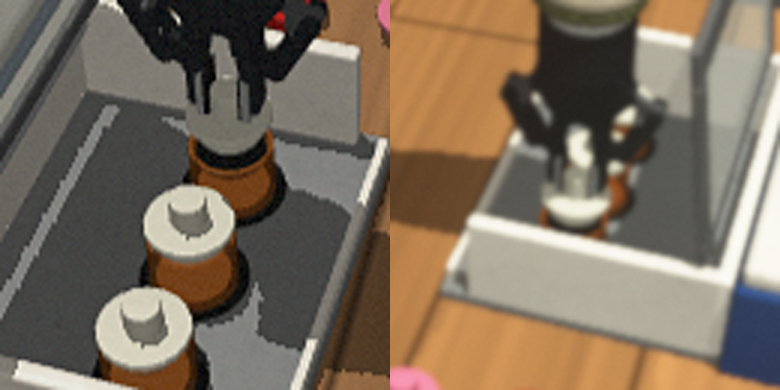

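Run:
```python
from h import *
im=cv2.imread("pics/w4.png");T=np.load("pics/w4.npy")
a=im[170:320,215:355]; cv2.imwrite("pics/w4z.png",cv2.resize(a,None,fx=4,fy=4,interpolation=cv2.INTER_CUBIC))
# overlay predicted circle
im2=cv2.resize(a,None,fx=4,fy=4,interpolation=cv2.INTER_CUBIC)
def circ(c,r,col):
    for t in np.linspace(0,2*np.pi,120):
        p=proj("w",[c[0]+r*np.cos(t),c[1]+r*np.sin(t),c[2]],W,T); cv2.circle(im2,tuple(((p-[215,170]+.5)*4).astype(int)),1,col,-1)
circ([.5303,-.0444,.057],.029,(255,0,0)); circ([.5298,-.0443,.083],.029,(0,255,0))
cv2.imwrite("pics/w4o.png",im2)
print("midknob",back("w",289,103,.087,W,T))
```

```text
midknob [0.5331 0.0353 0.087 ]
```

View pics/w4o.png

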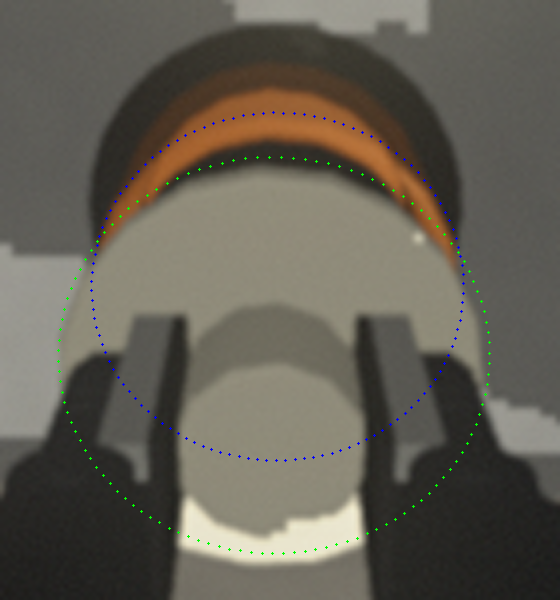

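>>> send_rows(increments=[[0, 0, 0, 0.001, 0.001, 0.004, 0.9], [0, 0, 0, 0.001, 0.001, 0.008, 0.9], [0, 0, 0, 0.001, 0.001, 0.011, 0.9], [0, 0, 0, 0.001, 0.001, 0.013, 0.9], [0, 0, 0, 0.001, 0.001, 0.013, 0.9]])

```text
time_s: 4.87
position: [0.5305, -0.0414, 0.0735]
tcp_rot: [0.709, 0.705, -0.0, -0.0]
ft_force: [-0.3, -0.9, -0.7]
width: 0.0218
```

Run:
```python
from h import *
st()
```

```text
t 4.8667 p [ 0.5305 -0.0414  0.0735] q [ 0.4517  0.3729 -0.5236  1.8037  0.2149  1.0224 -0.1609] F [-0.2649 -0.9429 -0.6666] w 0.02180333251591672 rx [0.0059 1.     0.0001] rz [-0.0008  0.0001 -1.    ]
```

>>> send_rows(increments=[[0, 0, 0, 0, 0, 0, 0.9], [0, 0, 0, 0, 0, 0, 0.9]])

```text
time_s: 5.03
position: [0.5309, -0.0413, 0.0741]
tcp_rot: [0.709, 0.705, 0.0, 0.0]
ft_force: [-0.2, 0.2, 1.0]
width: 0.022
```

Run:
```python
from h import *
st(); a=camera("side"); b=camera("scene")
cv2.imwrite("pics/s5.png",np.hstack([cv2.resize(a[220:350,180:310,::-1],None,fx=3,fy=3,interpolation=2),cv2.resize(b[120:250,240:370,::-1],None,fx=3,fy=3,interpolation=2)]))
st()
```

```text
t 5.0333 p [ 0.5309 -0.0413  0.0741] q [ 0.4517  0.3723 -0.5237  1.803   0.2147  1.0228 -0.1608] F [-0.1537  0.1819  1.0194] w 0.02195422568274145 rx [0.0058 1.     0.0001] rz [ 0.0001  0.0001 -1.    ]
t 5.1333 p [ 0.531  -0.0414  0.0742] q [ 0.4518  0.3722 -0.5238  1.8029  0.2147  1.0227 -0.1609] F [-0.7944  0.5768 -0.2995] w 0.021661767831582166 rx [0.006  1.     0.0001] rz [ 0.0003  0.     -1.    ]
```

View pics/s5.png

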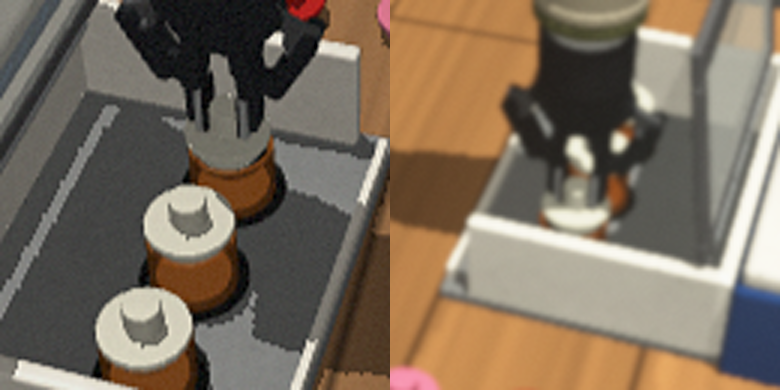

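>>> send_rows(increments=[[0, 0, 0, -0.001, 0, 0.002, 0.9], [0, 0, 0, -0.001, 0, 0.004, 0.9], [0, 0, 0, -0.001, 0, 0.006, 0.9], [0, 0, 0, -0.001, 0, 0.006, 0.9]])

```text
time_s: 5.47
position: [0.5312, -0.0424, 0.0683]
tcp_rot: [0.709, 0.705, 0.0, 0.0]
ft_force: [-0.4, 0.2, 3.2]
width: 0.022
```

Run:
```python
from h import *
st()
```

```text
t 5.4667 p [ 0.5312 -0.0424  0.0683] q [ 0.4509  0.3799 -0.5212  1.808   0.2198  1.0105 -0.1629] F [-0.3509  0.2106  3.1816] w 0.02199856159319402 rx [ 0.0059  1.     -0.    ] rz [ 0.0008 -0.     -1.    ]
```

>>> send_rows(increments=[[0, 0, 0, 0, 0, 0.002, 0.9], [0, 0, 0, 0, 0, 0.004, 0.9], [0, 0, 0, 0, 0, 0.004, 0.9]])

```text
time_s: 5.72
position: [0.5313, -0.0424, 0.065]
tcp_rot: [0.709, 0.705, 0.0, 0.0]
ft_force: [-3.3, 0.4, 10.3]
width: 0.0217
```

Run:
```python
from h import *
st(); a=camera("side")
cv2.imwrite("pics/s6.png",cv2.resize(a[220:350,180:310,::-1],None,fx=4,fy=4,interpolation=2))
```

```text
t 5.7167 p [ 0.5313 -0.0424  0.065 ] q [ 0.4494  0.3841 -0.52    1.8108  0.2231  1.0039 -0.1656] F [-3.342   0.3552 10.3126] w 0.021675852916329133 rx [ 0.006   1.     -0.0004] rz [ 0.0009 -0.0004 -1.    ]
```

View pics/s6.png

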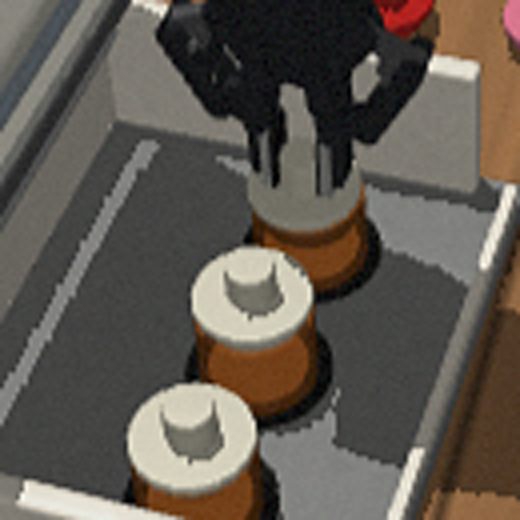

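>>> send_rows(increments=[[0, 0, 0, 0, 0, 0.003, 0.9], [0, 0, 0, 0, 0, 0.004, 0.9], [0, 0, 0, 0, 0, 0.004, 0.9], [0, 0, 0, 0, 0, 0, 0.4], [0, 0, 0, 0, 0, 0, 0.4], [0, 0, 0, 0, 0, -0.02, 0.4], [0, 0, 0, 0, 0, -0.05, 0.4], [0, 0, 0, 0, 0, -0.05, 0.6]])

```text
time_s: 6.43
position: [0.5336, -0.0422, 0.1184]
tcp_rot: [0.709, 0.705, 0.002, 0.002]
ft_force: [1.6, 1.0, 0.7]
width: 0.0409
```

>>> send_rows(increments=[[0, 0, 0, 0, 0, 0, 1], [0, 0, 0, 0, 0, 0, 1], [0, 0, 0, 0, 0, 0, 1], [0, 0, 0, 0, 0, 0, 1]])

```text
time_s: 6.77
position: [0.5301, -0.0424, 0.1128]
tcp_rot: [0.709, 0.705, -0.001, -0.001]
ft_force: [0.5, -0.6, -0.2]
width: -0.0001
```

Run:
```python
from h import *
st(); im,T=wpic("w7"); a=camera("side")
cv2.imwrite("pics/s7.png",cv2.resize(a[220:350,180:310,::-1],None,fx=4,fy=4,interpolation=2))
```

```text
t 6.7667 p [ 0.5301 -0.0424  0.1128] q [ 0.467   0.3266 -0.5353  1.7645  0.1838  1.1026 -0.1348] F [ 0.4681 -0.6012 -0.162 ] w -6.639769363836203e-05 rx [0.0059 1.     0.0004] rz [-0.0021  0.0004 -1.    ]
```

View pics/s7.png

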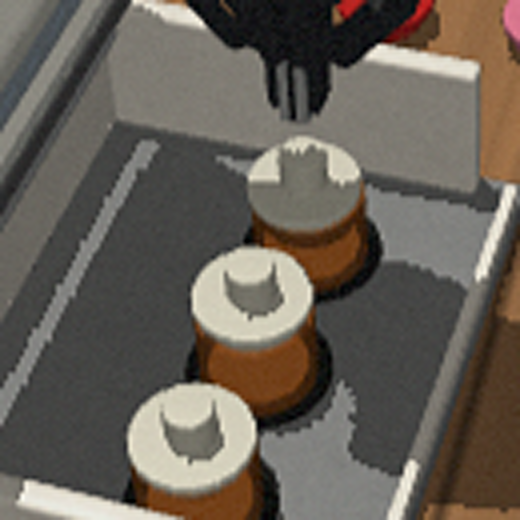

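View pics/w7.png

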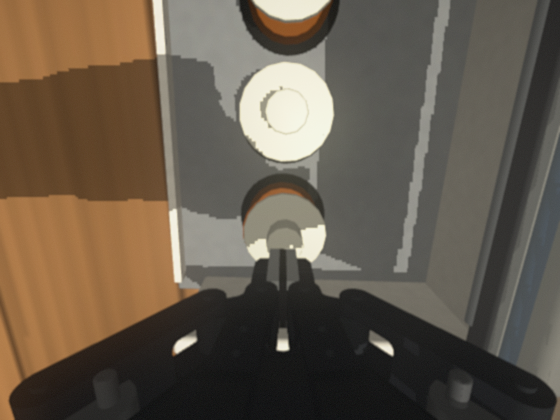

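>>> send_rows(increments=[[0, 0, 0, -0.001, 0.001, 0.015, 1], [0, 0, 0, -0.001, 0.001, 0.025, 1], [0, 0, 0, -0.001, 0.001, 0.03, 1], [0, 0, 0, -0.001, 0.001, 0.032, 1], [0, 0, 0, -0.001, 0.001, 0.034, 1], [0, 0, 0, -0.001, 0.001, 0.034, 1]])

```text
time_s: 7.37
position: [0.5311, -0.0435, 0.0829]
tcp_rot: [0.709, 0.705, -0.001, 0.0]
ft_force: [-19.8, -1.0, 37.2]
width: -0.0001
```

Run:
```python
from h import *
st()
```

```text
t 7.3667 p [ 0.5311 -0.0435  0.0829] q [ 0.4568  0.363  -0.5262  1.7927  0.2101  1.0429 -0.1539] F [-19.8216  -1.0197  37.2216] w -0.00011027833982065091 rx [ 0.006   1.     -0.0019] rz [-0.0015 -0.0019 -1.    ]
```

Run:
```python
from h import *
T=np.load("pics/w7.npy"); 
for z in(.083,.09): print(back("w",287,111,z,W,T))
T=np.load("pics/w4.npy"); 
for z in(.083,.09): print(back("w",289,103,z,W,T))
inc([.533,.036,.115],90)
```

```text
[0.5333 0.0357 0.083 ]
[0.5332 0.0352 0.09  ]
[0.5332 0.0356 0.083 ]
[0.5331 0.035  0.09  ]
inc [-0.0015  0.0019 -0.006 ] [ 0.0795  0.0014 -0.0322]
```

>>> send_rows(increments=[[0, 0, 0, 0, 0, -0.012, 1], [0, 0, 0, 0, 0, -0.036, 1], [0, 0, 0, 0.04, 0.001, -0.036, 1], [0, 0, 0, 0.079, 0.001, -0.036, 1], [0, 0, 0, 0.079, 0.001, -0.036, 1], [0, 0, 0, 0.079, 0.001, -0.03, 1], [0, 0, 0, 0.079, 0.001, -0.025, 1], [0, 0, 0, 0.079, 0.001, -0.025, 1]])

```text
time_s: 8.03
position: [0.5323, 0.034, 0.1031]
tcp_rot: [0.71, 0.704, -0.001, -0.001]
ft_force: [-0.5, -0.8, -0.0]
width: -0.0005
```

Run:
```python
from h import *
st();inc([.5332,.0355,.085],90)
```

```text
t 8.0333 p [0.5323 0.034  0.1031] q [ 0.3466  0.3478 -0.5674  1.7685  0.2084  1.0885 -0.2991] F [-0.5068 -0.7695 -0.02  ] w -0.0004896456213464688 rx [ 0.0076  1.     -0.0007] rz [-0.0029 -0.0007 -1.    ]
inc [-0.0029  0.0007 -0.0076] [0.0015 0.0009 0.0181]
```

Descend slowly, a row at a time, to feel where the knob is.

>>> send_rows(increments=[[0, 0, 0, 0.0015, 0.001, 0.01, 1], [0, 0, 0, 0.0015, 0.001, 0.014, 1], [0, 0, 0, 0.0015, 0.001, 0.016, 1], [0, 0, 0, 0.0015, 0.001, 0.018, 1]])

```text
time_s: 8.37
position: [0.534, 0.0362, 0.0867]
tcp_rot: [0.71, 0.705, -0.001, -0.0]
ft_force: [-3.2, -1.8, 6.6]
width: -0.0
```

>>> send_rows(increments=[[0, 0, 0, 0, 0, 0.002, 1], [0, 0, 0, 0, 0, 0.003, 1], [0, 0, 0, 0, 0, 0.004, 1]])

```text
time_s: 8.62
position: [0.534, 0.0362, 0.0831]
tcp_rot: [0.71, 0.705, -0.001, -0.0]
ft_force: [-3.5, -2.2, 6.5]
width: -0.0002
```

Run:
```python
from h import *
st()
```

```text
t 8.6167 p [0.534  0.0362 0.0831] q [ 0.3356  0.374  -0.5619  1.7854  0.2274  1.048  -0.3168] F [-3.5208 -2.1953  6.4727] w -0.00016877843012071998 rx [ 0.0069  1.     -0.0009] rz [-0.001  -0.0009 -1.    ]
```

>>> send_rows(increments=[[0, 0, 0, 0, 0, 0.001, 1], [0, 0, 0, 0, 0, 0.002, 1], [0, 0, 0, 0, 0, 0.002, 1]])

```text
time_s: 8.87
position: [0.5342, 0.0362, 0.0829]
tcp_rot: [0.71, 0.705, -0.001, 0.001]
ft_force: [-10.3, -2.7, 21.9]
width: -0.0
```

Run:
```python
from h import *
st()
```

```text
t 8.8667 p [0.5342 0.0362 0.0829] q [ 0.335   0.3742 -0.5619  1.7858  0.2287  1.0468 -0.3181] F [-10.2733  -2.7147  21.916 ] w -4.1199603152438615e-05 rx [ 0.007   1.     -0.0017] rz [-0.     -0.0017 -1.    ]
```

Home at 0.083 with 22 N. Next the far jar, expected near (0.536, 0.1155).

>>> send_rows(increments=[[0, 0, 0, 0, 0, -0.012, 1], [0, 0, 0, 0, 0, -0.034, 1], [0, 0, 0, 0.04, 0.001, -0.036, 1], [0, 0, 0, 0.079, 0.001, -0.036, 1], [0, 0, 0, 0.079, 0.001, -0.036, 1], [0, 0, 0, 0.079, 0.001, -0.036, 1]])

```text
time_s: 9.37
position: [0.5354, 0.1193, 0.1174]
tcp_rot: [0.707, 0.707, 0.001, -0.0]
ft_force: [0.3, -0.2, 1.3]
width: 0.0001
```

Run:
```python
from h import *
st();wpic("w8");a=camera("side")
cv2.imwrite("pics/s8.png",cv2.resize(a[230:380,170:320,::-1],None,fx=4,fy=4,interpolation=2));inc([.5357,.1155,.09],90)
```

```text
t 9.3667 p [0.5354 0.1193 0.1174] q [ 0.2148  0.3681 -0.6047  1.7159  0.2269  1.1276 -0.457 ] F [ 0.3228 -0.1802  1.3489] w 0.00013243656093451985 rx [0.0006 1.     0.0016] rz [ 0.0005  0.0016 -1.    ]
inc [-0.0003  0.0005 -0.0062] [ 0.0002 -0.0002  0.0268]
```

View pics/s8.png

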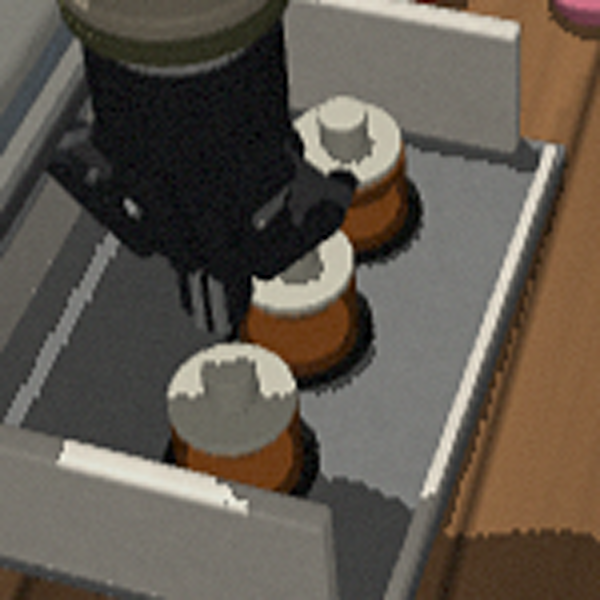

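View pics/w8.png

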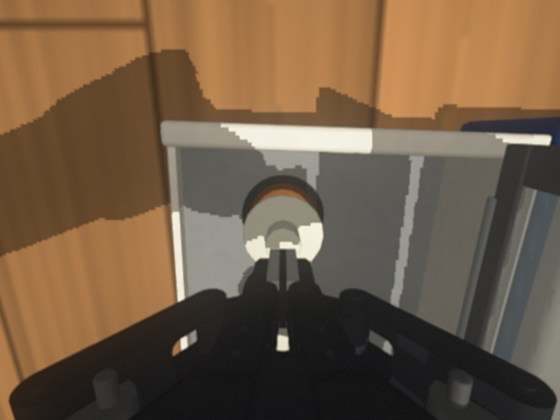

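>>> send_rows(increments=[[0, 0, 0, 0, 0, 0.014, 1], [0, 0, 0, 0, 0, 0.023, 1], [0, 0, 0, 0, 0, 0.028, 1], [0, 0, 0, 0, 0, 0.03, 1], [0, 0, 0, 0, 0, 0.031, 1]])

```text
time_s: 9.88
position: [0.5356, 0.1154, 0.0855]
tcp_rot: [0.71, 0.705, -0.0, -0.0]
ft_force: [0.3, -0.8, -0.7]
width: -0.0001
```

Run:
```python
from h import *
st()
```

```text
t 9.8833 p [0.5356 0.1154 0.0855] q [ 0.2077  0.4033 -0.591   1.7487  0.2521  1.0671 -0.476 ] F [ 0.3038 -0.754  -0.6756] w -0.00014140657269443737 rx [ 0.0069  1.     -0.0002] rz [-0.001  -0.0002 -1.    ]
```

Not touching at 85.5 mm, so this lid may already be home; confirm with a firm press.

>>> send_rows(increments=[[0, 0, 0, 0, 0, 0.002, 1], [0, 0, 0, 0, 0, 0.003, 1], [0, 0, 0, 0, 0, 0.004, 1], [0, 0, 0, 0, 0, 0.004, 1]])

```text
time_s: 10.22
position: [0.5362, 0.1161, 0.0831]
tcp_rot: [0.709, 0.705, 0.0, 0.0]
ft_force: [-2.0, -1.4, 7.1]
width: -0.0002
```

Run:
```python
from h import *
st()
```

```text
t 10.2167 p [0.5362 0.1161 0.0831] q [ 0.2055  0.4062 -0.5903  1.751   0.2555  1.0607 -0.4788] F [-1.9558 -1.3685  7.1098] w -0.0001506547188297932 rx [ 0.0059  1.     -0.0003] rz [ 0.0011 -0.0003 -1.    ]
```

>>> send_rows(increments=[[0, 0, 0, 0, 0, 0.001, 1], [0, 0, 0, 0, 0, 0.002, 1], [0, 0, 0, 0, 0, 0.002, 1]])

```text
time_s: 10.47
position: [0.5365, 0.1161, 0.0829]
tcp_rot: [0.709, 0.705, 0.0, 0.001]
ft_force: [-8.8, -3.9, 22.6]
width: -0.0001
```

Run:
```python
from h import *
st()
```

```text
t 10.4667 p [0.5365 0.1161 0.0829] q [ 0.2048  0.4063 -0.5901  1.7513  0.2569  1.0595 -0.4801] F [-8.8305 -3.8899 22.6432] w -0.00014765841344866677 rx [ 0.006  1.    -0.001] rz [ 0.0023 -0.001  -1.    ]
```

>>> send_rows(increments=[[0, 0, 0, 0, 0, -0.03, 1], [0, 0, 0, 0, -0.01, -0.07, 1], [0, 0, 0, 0, -0.02, -0.11, 1], [0, 0, 0, 0, -0.02, -0.15, 1], [0, 0, 0, 0, -0.02, -0.19, 1], [0, 0, 0, 0, -0.02, -0.23, 1], [0, 0, 0, 0, -0.02, -0.25, 1], [0, 0, 0, 0, -0.02, -0.25, 1]])

```text
time_s: 11.13
position: [0.5175, 0.1172, 0.3362]
tcp_rot: [0.709, 0.705, 0.004, 0.003]
ft_force: [1.2, 0.4, 0.6]
width: 0.0001
```

Run:
```python
from h import *
st()
a=cv2.imread("pics/side0.png")[135:345,120:230]; cv2.imwrite("pics/hs.png",cv2.resize(a,None,fx=5,fy=5,interpolation=2)[:1050])
a=cv2.imread("pics/side0.png")[135:235,130:230]; cv2.imwrite("pics/hs1.png",cv2.resize(a,None,fx=6,fy=6,interpolation=2))
a=cv2.imread("pics/side0.png")[235:345,120:230]; cv2.imwrite("pics/hs2.png",cv2.resize(a,None,fx=5.4,fy=5.4,interpolation=2))
a=cv2.imread("pics/scene0.png")[65:215,310:410]; cv2.imwrite("pics/hc.png",cv2.resize(a,None,fx=4,fy=4,interpolation=2))
```

```text
t 11.1333 p [0.5175 0.1172 0.3362] q [ 0.2543  0.1923 -0.6374  1.4197  0.1161  1.5572 -0.3804] F [1.2002 0.4106 0.6002] w 0.00013012893352645487 rx [0.0057 1.     0.0015] rz [ 0.0095  0.0015 -1.    ]
```

View pics/hs1.png

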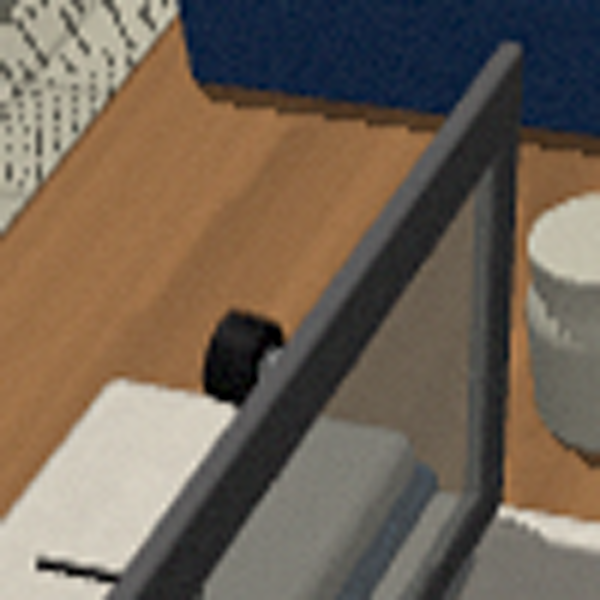

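View pics/hs2.png

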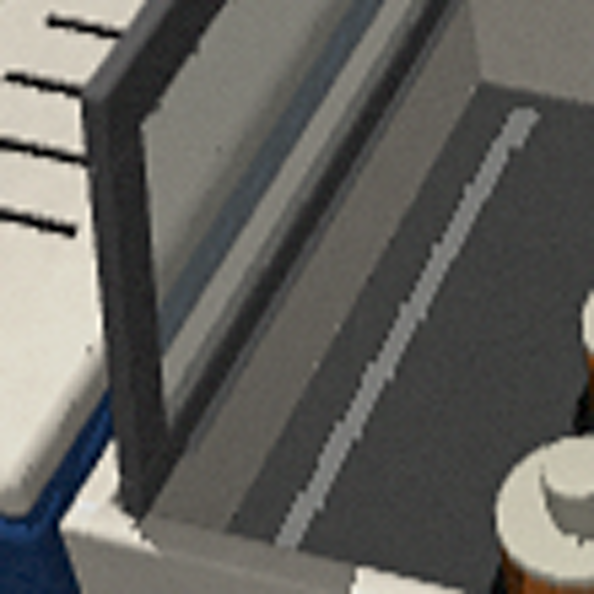

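View pics/hc.png

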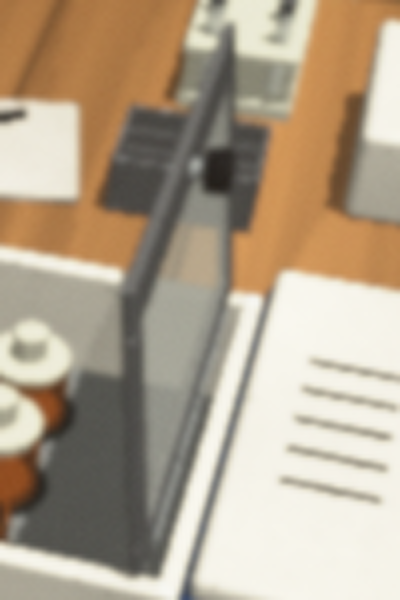

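Run:
```python
from h import *
from scipy.optimize import least_squares
pts=[("side",(138.1,253),.195,-.004,.15),("side",(135.9,252),.195,.004,.15),("side",(216.7,144.2),.195,-.004,-.15),("side",(214.7,141.7),.195,.004,-.15),
("scene",(341.25,138.25),.195,-.004,-.15),("scene",(345,139.25),.195,.004,-.15),("scene",(367,72.5),.195,-.004,.15),("scene",(366,108),.178,.026,0),("side",(168,194.7),.178,.026,0)]
def P(q,r,n,s):
    xh,yh,yaw,th=q
    bx=np.array([np.cos(yaw),np.sin(yaw),0]);by=np.array([-np.sin(yaw),np.cos(yaw),0]);z=np.array([0,0,1])
    return np.array([xh,yh,.1])+r*(-np.cos(th)*bx+np.sin(th)*z)+n*(np.sin(th)*bx+np.cos(th)*z)+s*by
f=lambda q:np.concatenate([proj(n,P(q,r,o,s))-uv for n,uv,r,o,s in pts])
s=least_squares(f,[.66,.03,-.03,1.38],loss="soft_l1");print(s.x,np.degrees(s.x[2]));print(s.fun.reshape(-1,2))
for r,n in((0,0),(.195,.004),(.178,.026)):print(P(s.x,r,n,0))
# with fixed bay: bay origin .5585,.035, yaw -1.8
g=lambda q:f([.5585+q[0]*.9995,.035-.031*q[0],-.031,q[1]])
s2=least_squares(g,[.105,1.38],loss="soft_l1");print(s2.x);print(s2.fun.reshape(-1,2).round(1))
print(proj("side",P(s.x,0,-.004,.15)))
```

```text
[ 0.673   0.0282 -0.0352  1.3265] -2.0142492433164736
[[ 1.321   1.0213]
 [-1.5786  0.0307]
 [ 0.3822 -1.1053]
 [-1.6217 -0.0872]
 [-1.9799  0.9821]
 [-1.8266 -0.0675]
 [-1.6083 -1.5602]
 [ 1.7727 -0.1789]
 [-2.3232 -2.0322]]
[0.673  0.0282 0.1   ]
[0.6297 0.0297 0.2902]
[0.6552 0.0288 0.279 ]
[0.1104 1.3449]
[[ 1.1  2.2]
 [-1.9  1.3]
 [-0.2 -0.6]
 [-2.2  0.4]
 [-1.7 -0.2]
 [-1.5 -1.2]
 [-1.9 -2.5]
 [ 1.6 -1.1]
 [-2.7 -0.9]]
[135.9082 327.8817]
```

Run:
```python
from h import *
st();inc([.70,.105,.335],90)
```

```text
t 11.1333 p [0.5175 0.1172 0.3362] q [ 0.2543  0.1923 -0.6374  1.4197  0.1161  1.5572 -0.3804] F [1.2002 0.4106 0.6002] w 0.00013012893352645487 rx [0.0057 1.     0.0015] rz [ 0.0095  0.0015 -1.    ]
inc [ 0.0095 -0.0015 -0.0057] [-0.0112  0.1826  0.003 ]
```

>>> send_rows(increments=[[0, 0, 0, -0.003, 0.03, 0, 1], [0, 0, 0, -0.006, 0.07, 0, 1], [0, 0, 0, -0.011, 0.11, 0, 1], [0, 0, 0, -0.011, 0.15, 0, 1], [0, 0, 0, -0.011, 0.183, 0, 1], [0, 0, 0, -0.011, 0.183, 0, 1], [0, 0, 0, -0.011, 0.183, 0, 1]])

```text
time_s: 11.72
position: [0.6999, 0.1042, 0.3257]
tcp_rot: [0.709, 0.705, -0.002, -0.002]
ft_force: [-0.5, 1.0, -0.2]
width: 0.0001
```

Run:
```python
from h import *
st();inc([.70,.105,.26],90)
a=camera("side");b=camera("scene");cv2.imwrite("pics/s9.png",np.hstack([cv2.resize(a[60:360,60:340,::-1],None,fx=1.4,fy=1.4),cv2.resize(b[0:300,200:480,::-1],None,fx=1.4,fy=1.4)]))
```

```text
t 11.7167 p [0.6999 0.1042 0.3257] q [ 0.0761  0.6346 -0.5674  0.853   0.3258  1.7295 -0.3526] F [-0.4951  1.0027 -0.1625] w 8.549136932498063e-05 rx [0.0062 1.     0.0006] rz [-0.0055  0.0006 -1.    ]
inc [-0.0055 -0.0006 -0.0062] [0.0007 0.0005 0.0657]
```

View pics/s9.png

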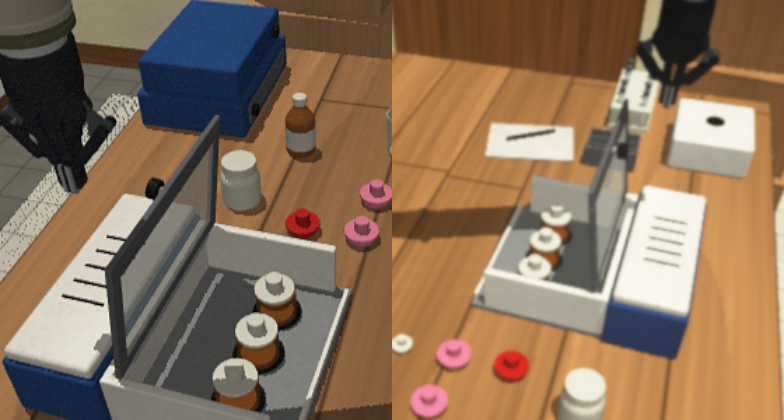

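>>> send_rows(increments=[[0, 0, 0, 0, 0, 0.03, 1], [0, 0, 0, 0, 0, 0.055, 1], [0, 0, 0, 0, 0, 0.063, 1], [0, 0, 0, 0, -0.02, 0.063, 1], [0, 0, 0, 0, -0.035, 0.063, 1], [0, 0, 0, 0, -0.035, 0.063, 1]])

```text
time_s: 12.32
position: [0.6613, 0.105, 0.27]
tcp_rot: [0.709, 0.706, 0.001, 0.001]
ft_force: [-0.8, 0.3, 0.2]
width: -0.0001
```

Run:
```python
from h import *
st()
a=camera("side");b=camera("scene");cv2.imwrite("pics/s10.png",np.hstack([cv2.resize(a[100:300,60:260,::-1],None,fx=2,fy=2),cv2.resize(b[0:200,280:480,::-1],None,fx=2,fy=2)]))
o=robot.get_obs();q=[]
for x,z in[(.6435,.263),(.6195,.255),(.5971,.2435),(.5766,.2288),(.5586,.2113),(.5434,.1912),(.5313,.1691),(.5227,.1456),(.5177,.1208),(.5165,.104)]: inc([x-.002,.1045,z],None,o=o)
```

```text
t 12.3167 p [0.6613 0.105  0.27  ] q [ 0.153   0.5363 -0.5938  1.1364  0.2912  1.5465 -0.3839] F [-0.7525  0.3051  0.2495] w -5.2522347472326624e-05 rx [ 0.0044  1.     -0.0004] rz [ 0.0023 -0.0004 -1.    ]
inc [0. 0. 0.] [ 0.0002 -0.0219  0.0066]
inc [0. 0. 0.] [ 0.     -0.0459  0.0145]
inc [0. 0. 0.] [-0.0001 -0.0684  0.0259]
inc [0. 0. 0.] [-0.0002 -0.0889  0.0406]
inc [0. 0. 0.] [-0.0003 -0.107   0.058 ]
inc [0. 0. 0.] [-0.0004 -0.1222  0.0781]
inc [0. 0. 0.] [-0.0004 -0.1344  0.1001]
inc [0. 0. 0.] [-0.0005 -0.1431  0.1236]
inc [0. 0. 0.] [-0.0005 -0.1482  0.1484]
inc [0. 0. 0.] [-0.0005 -0.1494  0.1652]
```

View pics/s10.png

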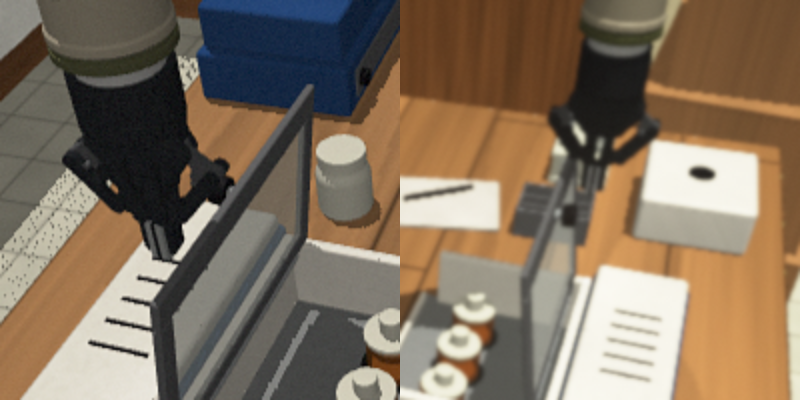

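>>> send_rows(increments=[[0, 0, 0, 0, -0.011, 0.003, 1], [0, 0, 0, 0, -0.022, 0.005, 1], [0, 0, 0, 0, -0.034, 0.008, 1], [0, 0, 0, 0, -0.046, 0.013, 1], [0, 0, 0, 0, -0.057, 0.018, 1], [0, 0, 0, 0, -0.068, 0.025, 1], [0, 0, 0, 0, -0.079, 0.032, 1], [0, 0, 0, 0, -0.089, 0.04, 1]])

```text
time_s: 13.08
position: [0.5754, 0.1049, 0.2286]
tcp_rot: [0.709, 0.705, 0.001, 0.001]
ft_force: [0.8, 0.3, 2.5]
width: 0.0002
```

Run:
```python
from h import *
st()
a=camera("side");b=camera("scene");cv2.imwrite("pics/s11.png",np.hstack([cv2.resize(a[100:300,60:260,::-1],None,fx=2,fy=2),cv2.resize(b[0:200,280:480,::-1],None,fx=2,fy=2)]))
o=robot.get_obs();q=[]
for x,z in[(.5766,.2288),(.5586,.2113),(.5434,.1912),(.5313,.1691),(.5227,.1456),(.5177,.1208),(.5165,.104)]: inc([x-.002,.1045,z],None,o=o)
```

```text
t 13.0833 p [0.5754 0.1049 0.2286] q [ 0.2464  0.36   -0.6313  1.4708  0.2147  1.3766 -0.4012] F [0.7912 0.3002 2.5401] w 0.00019752223548508957 rx [0.0062 1.     0.0002] rz [ 0.0037  0.0002 -1.    ]
inc [0. 0. 0.] [-0.0003  0.0006 -0.0015]
inc [0. 0. 0.] [-0.0004 -0.0174  0.016 ]
inc [0. 0. 0.] [-0.0004 -0.0326  0.0361]
inc [0. 0. 0.] [-0.0005 -0.0447  0.0582]
inc [0. 0. 0.] [-0.0005 -0.0533  0.0817]
inc [0. 0. 0.] [-0.0005 -0.0583  0.1065]
inc [0. 0. 0.] [-0.0005 -0.0595  0.1233]
```

View pics/s11.png

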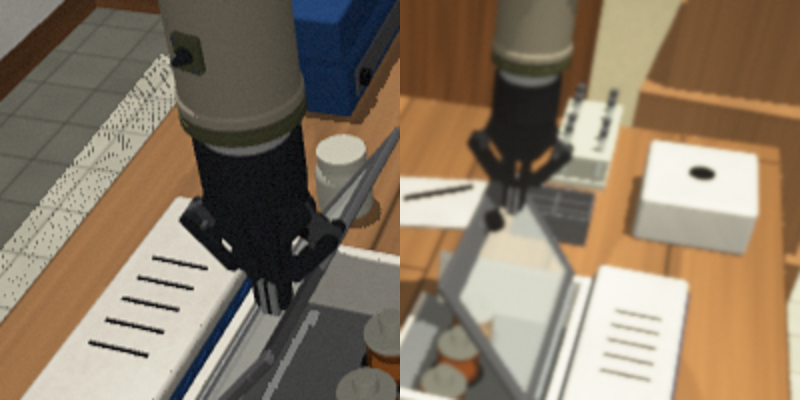

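>>> send_rows(increments=[[0, 0, 0, 0, -0.009, 0.007, 1], [0, 0, 0, 0, -0.018, 0.016, 1], [0, 0, 0, 0, -0.026, 0.026, 1], [0, 0, 0, 0, -0.033, 0.036, 1], [0, 0, 0, 0, -0.039, 0.047, 1], [0, 0, 0, 0, -0.045, 0.058, 1], [0, 0, 0, 0, -0.049, 0.07, 1], [0, 0, 0, 0, -0.053, 0.081, 1]])

```text
time_s: 13.85
position: [0.5228, 0.1053, 0.1468]
tcp_rot: [0.709, 0.705, 0.001, 0.001]
ft_force: [0.0, 1.6, 1.0]
width: -0.0001
```

Run:
```python
from h import *
st()
a=camera("side");b=camera("scene");cv2.imwrite("pics/s12.png",np.hstack([cv2.resize(a[150:350,80:280,::-1],None,fx=2,fy=2),cv2.resize(b[50:250,240:440,::-1],None,fx=2,fy=2)]))
o=robot.get_obs();q=[]
for x,z in[(.5227,.1456),(.5177,.1208),(.5165,.104)]: inc([x-.002,.1045,z],None,o=o)
```

```text
t 13.85 p [0.5228 0.1053 0.1468] q [ 0.2765  0.3094 -0.6415  1.7215  0.1993  1.1746 -0.4251] F [0.0163 1.6407 0.9717] w -8.236203530215343e-05 rx [0.0058 1.     0.0002] rz [ 0.0019  0.0002 -1.    ]
inc [0. 0. 0.] [-0.0005 -0.0007 -0.0003]
inc [0. 0. 0.] [-0.0005 -0.0057  0.0246]
inc [0. 0. 0.] [-0.0005 -0.0068  0.0414]
```

View pics/s12.png

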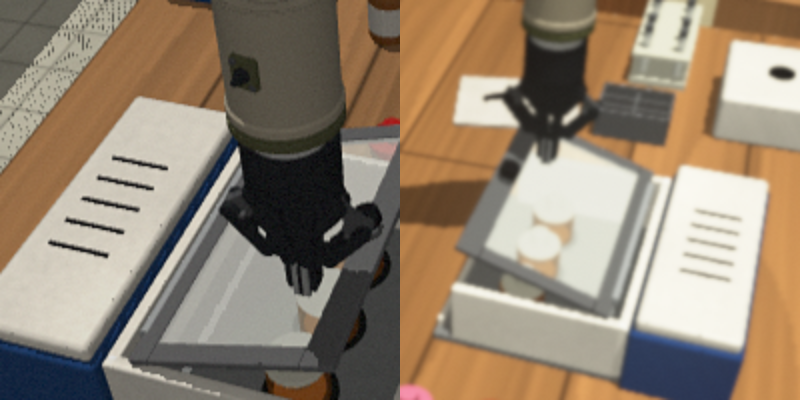

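>>> send_rows(increments=[[0, 0, 0, 0, -0.005, 0.011, 1], [0, 0, 0, 0, -0.01, 0.022, 1], [0, 0, 0, 0, -0.013, 0.031, 1], [0, 0, 0, 0, -0.015, 0.038, 1], [0, 0, 0, 0, -0.015, 0.042, 1], [0, 0, 0, 0, -0.015, 0.044, 1], [0, 0, 0, 0, -0.015, 0.044, 1]])

```text
time_s: 14.53
position: [0.507, 0.1053, 0.1023]
tcp_rot: [0.709, 0.705, -0.0, -0.0]
ft_force: [-0.0, 0.3, -0.5]
width: -0.0004
```

Run:
```python
from h import *
st()
a=camera("side");b=camera("scene");cv2.imwrite("pics/s13.png",np.hstack([cv2.resize(a[150:350,80:280,::-1],None,fx=2,fy=2),cv2.resize(b[50:250,240:440,::-1],None,fx=2,fy=2)]))
```

```text
t 14.5333 p [0.507  0.1053 0.1023] q [ 0.2715  0.3267 -0.637   1.8098  0.2187  1.076  -0.4508] F [-0.0212  0.2944 -0.4731] w -0.0003862284270295817 rx [ 0.0059  1.     -0.    ] rz [-0. -0. -1.]
```

View pics/s13.png

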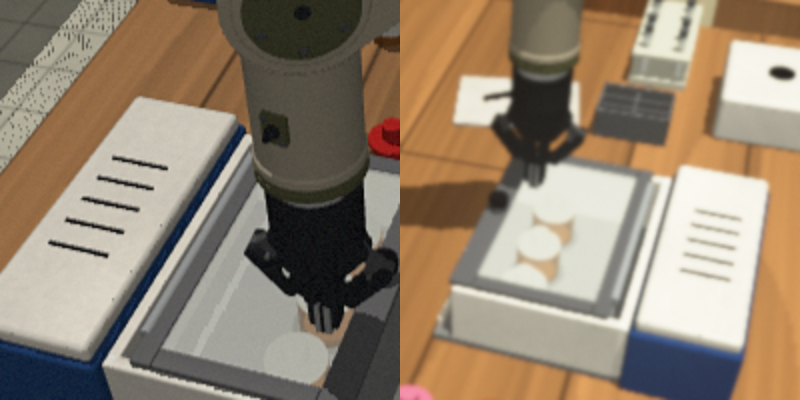

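>>> send_rows(increments=[[0, 0, 0, 0, 0, -0.015, 1], [0, 0, 0, 0, -0.018, -0.015, 1], [0, 0, 0, 0, -0.018, -0.008, 1], [0, 0, 0, 0, -0.018, -0.002, 1], [0, 0, 0, 0, -0.018, 0.001, 1], [0, 0, 0, 0, -0.018, 0.002, 1], [0, 0, 0, 0, -0.018, 0.002, 1]])

```text
time_s: 15.22
position: [0.4893, 0.1054, 0.1035]
tcp_rot: [0.709, 0.705, -0.0, 0.001]
ft_force: [-20.5, -5.7, 47.8]
width: -0.0004
```

Run:
```python
from h import *
st()
```

```text
t 15.2167 p [0.4893 0.1054 0.1035] q [ 0.2827  0.2884 -0.6478  1.8524  0.2002  1.0653 -0.4488] F [-20.4658  -5.7324  47.7596] w -0.0003503030248509863 rx [ 0.006   1.     -0.0022] rz [ 0.0009 -0.0022 -1.    ]
```

>>> send_rows(increments=[[0, 0, 0, 0, 0, -0.03, 1], [0, 0, 0, 0, 0, -0.07, 1], [0, 0, 0, -0.04, 0, -0.08, 1], [0, 0, 0, -0.08, 0, -0.08, 1], [0, 0, 0, -0.12, 0, -0.08, 1], [0, 0, 0, -0.14, 0, -0.08, 1], [0, 0, 0, -0.14, 0, -0.08, 1], [0, 0, 0, -0.14, 0, -0.08, 1]])

```text
time_s: 15.88
position: [0.488, -0.0365, 0.1792]
tcp_rot: [0.711, 0.704, -0.0, -0.0]
ft_force: [0.0, -0.0, -0.5]
width: -0.0
```

Run:
```python
from h import *
st();wpic("w14")
a=camera("side");b=camera("scene");cv2.imwrite("pics/s14.png",np.hstack([cv2.resize(a[180:380,120:320,::-1],None,fx=2,fy=2),cv2.resize(b[50:250,240:440,::-1],None,fx=2,fy=2)]))
st()
```

```text
t 15.8833 p [ 0.488  -0.0365  0.1792] q [ 0.5211  0.1671 -0.565   1.788   0.095   1.2145 -0.0806] F [ 0.0004 -0.0007 -0.5211] w -1.6950914629380033e-08 rx [0.0098 1.     0.0001] rz [-0.001   0.0001 -1.    ]
t 16.0333 p [ 0.4881 -0.0333  0.1796] q [ 0.5183  0.1663 -0.5683  1.7881  0.0944  1.2148 -0.0806] F [-0.4243  0.773  -0.1757] w -0.00022940343463135783 rx [0.0039 1.     0.0007] rz [-0.0005  0.0007 -1.    ]
```

View pics/w14.png

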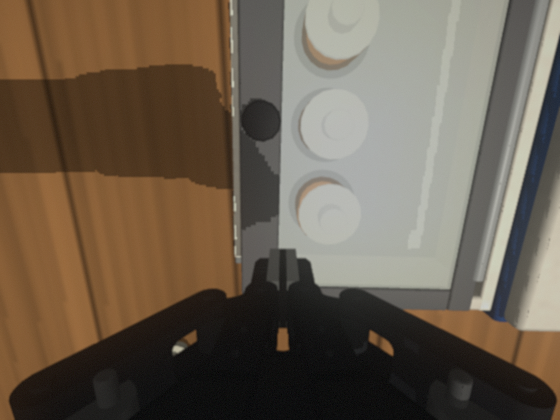

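View pics/s14.png

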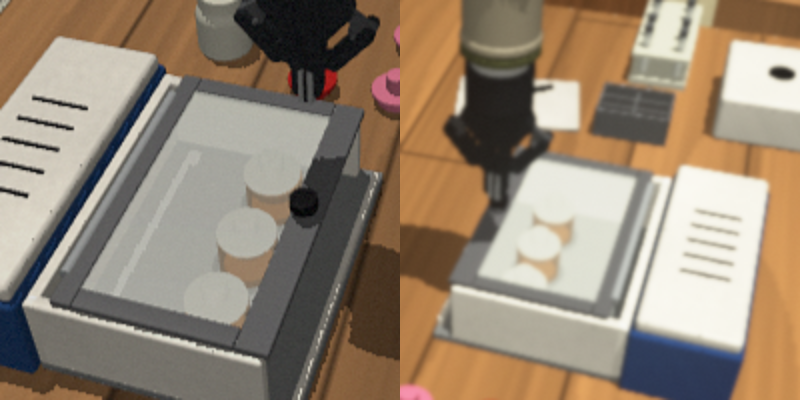

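Run:
```python
from h import *
T=np.load("pics/w14.npy");print(back("w",261,120,.126,W,T),back("side",272,278,.126))
st();inc([.4795,.036,.14],90)
```

```text
[0.4753 0.0377 0.126 ] [0.4731 0.0375 0.126 ]
t 16.0333 p [ 0.4881 -0.0333  0.1796] q [ 0.5183  0.1663 -0.5683  1.7881  0.0944  1.2148 -0.0806] F [-0.4243  0.773  -0.1757] w -0.00022940343463135783 rx [0.0039 1.     0.0007] rz [-0.0005  0.0007 -1.    ]
inc [-0.0005 -0.0007 -0.0039] [ 0.0692 -0.0088  0.0397]
```

>>> send_rows(increments=[[0, 0, 0, 0.035, -0.007, 0, 1], [0, 0, 0, 0.07, -0.013, 0.01, 1], [0, 0, 0, 0.07, -0.013, 0.03, 1], [0, 0, 0, 0.07, -0.013, 0.038, 1], [0, 0, 0, 0.07, -0.013, 0.038, 1], [0, 0, 0, 0.07, -0.013, 0.038, 1]])

```text
time_s: 16.53
position: [0.4752, 0.0353, 0.1419]
tcp_rot: [0.709, 0.705, -0.0, -0.0]
ft_force: [0.9, 0.2, 1.9]
width: -0.0001
```

Run:
```python
from h import *
st();wpic("w15")
a=camera("side");b=camera("scene");cv2.imwrite("pics/s15.png",np.hstack([cv2.resize(a[230:330,220:320,::-1],None,fx=4,fy=4),cv2.resize(b[100:200,240:340,::-1],None,fx=4,fy=4)]))
st()
```

```text
t 16.5333 p [0.4752 0.0353 0.1419] q [ 0.4233  0.1824 -0.6211  1.8662  0.1166  1.1301 -0.2457] F [0.8987 0.2072 1.8907] w -0.0001120800965228617 rx [0.0058 1.     0.0001] rz [-0.0011  0.0001 -1.    ]
t 16.6833 p [0.4761 0.0349 0.1428] q [ 0.4244  0.1813 -0.621   1.8651  0.1164  1.1299 -0.2458] F [-0.091   0.6315  0.0782] w -0.0001852763313388206 rx [0.0072 1.     0.0001] rz [ 0.0012  0.0001 -1.    ]
```

View pics/s15.png

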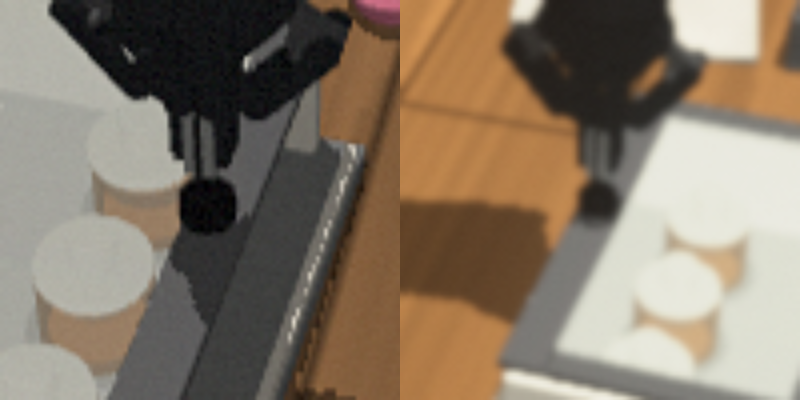

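View pics/w15.png

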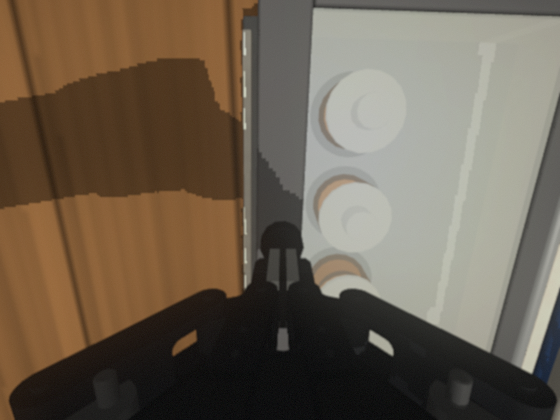

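>>> send_rows(increments=[[0, 0, 0, 0.002, 0, 0.008, 1], [0, 0, 0, 0.002, 0, 0.014, 1], [0, 0, 0, 0.002, 0, 0.018, 1], [0, 0, 0, 0.002, 0, 0.02, 1], [0, 0, 0, 0.002, 0, 0.021, 1]])

```text
time_s: 17.1
position: [0.4755, 0.0373, 0.1211]
tcp_rot: [0.709, 0.705, 0.0, 0.0]
ft_force: [-3.2, -0.6, 9.3]
width: 0.0001
```

>>> send_rows(increments=[[0, 0, 0, 0, 0, 0.001, 1], [0, 0, 0, 0, 0, 0.002, 1], [0, 0, 0, 0, 0, 0.002, 1]])

```text
time_s: 17.35
position: [0.4756, 0.0373, 0.1199]
tcp_rot: [0.709, 0.705, 0.0, 0.0]
ft_force: [-5.1, -1.3, 13.9]
width: -0.0
```

Run:
```python
from h import *
st()
```

```text
t 17.35 p [0.4756 0.0373 0.1199] q [ 0.4127  0.2088 -0.6202  1.8928  0.1377  1.0815 -0.2683] F [-5.1396 -1.3465 13.8514] w -1.0841388828479995e-05 rx [ 0.0061  1.     -0.0006] rz [ 0.0006 -0.0006 -1.    ]
```

>>> send_rows(increments=[[0, 0, 0, 0, 0, 0.001, 1], [0, 0, 0, 0, 0, 0.0015, 1], [0, 0, 0, 0, 0, 0.0015, 1]])

```text
time_s: 17.6
position: [0.4758, 0.0374, 0.1197]
tcp_rot: [0.709, 0.705, -0.0, 0.001]
ft_force: [-11.3, -1.7, 28.4]
width: 0.0003
```

>>> send_rows(increments=[[0, 0, 0, 0, 0, -0.02, 1], [0, 0, 0, 0, 0, -0.06, 1], [0, 0, 0, 0, 0, -0.1, 1], [0, 0, 0, 0, 0, -0.14, 1], [0, 0, 0, -0.04, 0, -0.16, 1], [0, 0, 0, -0.08, 0, -0.16, 1], [0, 0, 0, -0.12, 0, -0.16, 1], [0, 0, 0, -0.12, 0, -0.16, 1]])

```text
time_s: 18.27
position: [0.4737, -0.0924, 0.277]
tcp_rot: [0.714, 0.701, -0.001, 0.001]
ft_force: [-0.3, -1.2, -0.5]
width: 0.0004
```

Run:
```python
from h import *
st();wpic("w16")
a=camera("side");b=camera("scene");cv2.imwrite("pics/s16.png",np.hstack([cv2.resize(a[110:390,60:340,::-1],None,fx=1.4,fy=1.4),cv2.resize(b[80:360,180:460,::-1],None,fx=1.4,fy=1.4)]))
```

```text
t 18.2667 p [ 0.4737 -0.0924  0.277 ] q [ 0.598   0.0832 -0.5028  1.6481  0.0438  1.4213  0.0718] F [-0.3476 -1.2074 -0.5237] w 0.00035412171133358686 rx [ 0.0183  0.9998 -0.0032] rz [-0.0009 -0.0031 -1.    ]
```

View pics/s16.png

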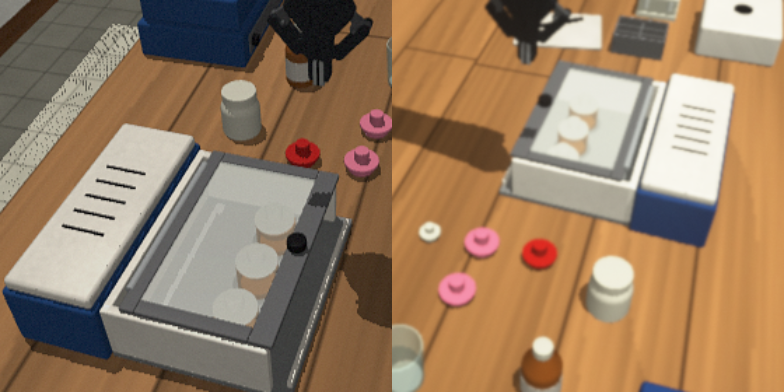

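View pics/w16.png

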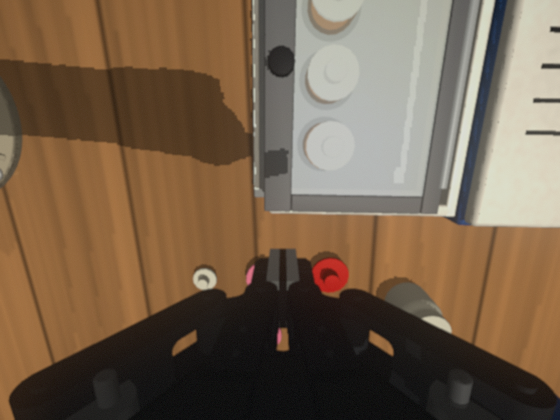

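>>> send_rows(increments=[[0, 0, 0, 0, 0, 0, 1], [0, 0, 0, 0, 0, 0, 1], [0, 0, 0, 0, 0, 0, 1]])

```text
time_s: 18.67
position: [0.4748, -0.0813, 0.2775]
tcp_rot: [0.708, 0.706, 0.0, -0.0]
ft_force: [0.3, 0.5, -0.2]
width: 0.0002
```

Run:
```python
from h import *
st(); print(robot.hand_in())
```

```text
t 18.6667 p [ 0.4748 -0.0813  0.2775] q [ 0.5899  0.0814 -0.5151  1.6492  0.0403  1.4216  0.0666] F [ 0.3343  0.5286 -0.2465] w 0.00019206355179900717 rx [0.0036 1.     0.0002] rz [ 0.      0.0002 -1.    ]
the job is handed in; nothing more can be done
None
```

The job is done and handed in at 18.7 s, with the arm clear of everything at about 0.28 m.

**Lids:** I put the wide white lid on the open jar and pressed it down from above. The middle jar's lid stood proud, so I pressed it down too. The far jar's lid was already home, and I only checked it with a press. All three stopped hard with the knob top at 82.9 mm, against 83 mm when home, under 22 to 37 N.

**Hood and catch:** I swung the hood shut from its outer face and confirmed it at 103.5 mm, against 104 mm. Then I pressed the catch until it stopped at 119.7 mm, against 120 mm.

**Last pictures:** The hood is level and the catch is in. The other lids, tub and bottle still stand where they were. The beaker is only partly in view there.

**What went differently from plan:**
- The shut-hood check pressed harder than I meant, with 48 N upward on the fingertips and 51.8 N in total at the wrist. That is well under the 120 N wrist limit. It was the fingertips pressing, not the gripper's body, so I don't expect the 40 N limit to apply, but I can't confirm that.
- The hinge position I first worked out from the pictures was about 15 mm off. I measured the catch again with the wrist camera before pressing it.

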